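Index the parts turntable with its ratchet lever

TASK

Swing the ratchet lever of the turntable back and forth, one notch per swing, until the tall thin spool on the turntable stands in front of the fixed arrow-shaped pointer. Do it with the lever alone, without touching the turntable or the spool, and finish with the lever swung back to the side where it started and let go.

Things in the scene. Friction and masses are not known exactly. Their poses are not given: they have to be found in the camera images.
- indexer: Fixed grey round base of the ratchet turntable, 284 mm across, on a 2 mm mat. Origin on the vertical axis shared by turntable and lever, at the underside; z up; +x points to the black arrow-shaped pointer (tip 102 mm from the axis, 57 mm high). The place in front of the pointer is x = 75 mm, y = 0. Lever angles count from +x: home stop 157 deg, far stop 203 deg; it starts 0 to 7 deg from home.
- turntable: Aluminium disc, 196 mm across, top 50 mm above the base's underside, on a toothed wheel (230 mm); origin on the axis. 10 seats at 75 mm radius; loose white spool, flat reel and square case on it. Turns only anticlockwise (from above): each swing home to far stop gives one notch, 36 deg (first one +-2), ending with seats in line with the pointer. The spool starts 2, 3 or 4 notches short of the pointer.
- lever_knob (a point): Centre of the lever's grip: upright black cylinder, 26 mm diameter, 55 mm high, this point 63.5 mm above the base's underside, 190 mm from the axis, opposite the pointer. Swung anticlockwise to the far stop it drives the turntable; swung back it does not. The pawl catches the next tooth about 10 deg from home: return nearer home than that. Needs 2 to 4 N; stays where left.
- spool: Tall thin white spool standing loose on a turntable seat: 60 mm high, end flanges 28 mm in diameter, core 16 mm, 60 g. Origin at the centre of its underside, z up its axis. The other two white things on the turntable are a flat wide reel (40 mm across, 16 mm high) and a small square case (30 by 30 by 24 mm).
Things that resemble listed ones, but are neither listed nor needed, are in the scene too. What is shaped like the spool but blue is not meant.

How it is judged:
On the way, in this order (a step that is already met when the one before it is completed fails the run):
1. the turntable has been advanced by the first notch (distance of spool from where it was at the start of the episode above 0.035 m), for 0.2 s.
2. the turntable has been advanced by the second notch (distance of spool from where it was at the start of the episode above 0.075 m), for 0.2 s.
At the end, for the whole second after the job is handed in: The spool stands upright (within 10 degrees) and at rest on the turntable in front of the pointer, within 16 mm sideways of the pointer's line and more than 55 mm from the axis on the pointer's side; the lever is back within 10 degrees of its home stop (x of spool in the frame of indexer above 0.055 m and y of spool in the frame of indexer between -0.016 and 0.016 m and angle between spool's own z axis and vertical below 0.17 rad and linear speed of spool below 0.02 m/s and y of lever_knob in the frame of indexer above 0.043 m); the robot touches nothing.
It fails at once if the robot touches the turntable (contact force between any of the fingers, the arm and turntable above 0.5 N).
It fails at once if the robot touches the spool (contact force between any of the fingers, the arm and spool above 0.5 N).
It also fails if it takes over 58 s, if anything falls off the work surface, if the arm or the gripper's body presses on something with over 40 N, if the wrist force passes 120 N, or if a joint passes its speed limit or range.

ROBOT

A 6-joint arm with a two-finger parallel gripper is mounted at the origin on the work surface. World frame = base frame: x ahead of the robot, y to its left, z up, the work surface at z = 0. Lengths are in m, angles in rad, forces in N, time in s.
With the tool pointing down it reaches from about 0.275 to 0.75 m from the base axis. Payload 10.2 kg.
Tool frame: the origin (TCP) lies at the very end of the fingers, on their centre line; the grasp point (between the pads) lies 19 mm behind it; y points along the fingers, x is the direction in which the jaws open and shut, and the axes are right-handed (so a half turn about y gives the same grasp; the last joint's range is limited). The gripper opens to 85 mm and grips with 20 to 120 N. Pads are 22 mm wide; open, the fingers measure 114 mm over their backs; the gripper's body (76 mm by 85 mm) begins 54 mm behind the grasp point. The pads swing forward as they close: fully open they stand 13 mm farther back than shut.
Start: joints at [1.09, 0.313, 1.498, -0, 1.331, -0.223], TCP at [0.134, 0.508, 0.231] pointing down, gripper open.
Joint ranges: [-2.94, 2.94], [-0.97, 2.17], [0.19, 2.56], [-1.23, 4.37], [0.02, 3.11], [-2.88, 2.88]. Speed limits (rad/s): [2.39, 2.39, 3.01, 3.14, 3.14, 3.14].

INTERFACE

Orientations are given as a 3x3 rotation matrix whose columns are the frame's x, y, z axes.
In Python, from plant import robot, cams, order gives the robot as it stands.
- The arm moves only by the shell command python3 -m pendant 'ROWS' [FORCE]. ROWS is JSON, a list of rows, each a list of 3 entries, a list of its own where there are three numbers: the shift along the tool's x, y, z in cm, then the turn about the tool's y in degrees, then the opening in per cent of the stroke, from 0 (shut) to 100 (fully open). In form: [[[dx, dy, dz], yaw, jaw], ...]. A call has 1 to 10 rows; each row is the pose to reach, as a shift and turn from the pose measured when the call began, along the tool's axes at that moment; what a row does not reach only later rows make up. A row lasts 1/12 s, in which the tool goes at most 41.7 mm and 7.16 degrees, less where a joint would pass 70% of its speed; a pose out of reach is approached as far as the arm can. A call with a gripper value outside its range is refused whole. The fingers move at their own pace and stop on an object; FORCE is the grip in N (left out, the last holds). Time passes only in rows, so rows that repeat a pose let the fingers close. It gives the time, the measured TCP pose, the force and the opening at its end, in the units of the state.
- robot.get_obs(): the state, without advancing time (a new reading comes with each control period).
- cams.read_camera(name): name is "side" or "top" or "wrist"; returns a dict with "pixels" (384x512x3 uint8, red, green, blue), "intrinsics" (3x3 intrinsics, pixels), "world_to_cam" (4x4, takes a point from world to camera coordinates); the wrist camera has in their place "T_tool_cam" (4x4, takes a point from camera to tool coordinates, whose origin is the TCP and whose axes are the tool frame's). Camera axes: x right, y down, z forward; pixel columns grow to the right and rows downward; lengths in m; the calibration is good to about 2 mm. A picture is of the moment at which its call begins: read the wrist's pose just before it. There is no depth.
- order.close_job(): hands the job in, once; it reports no verdict.
The state is a dict: "time_s": time; "joint_positions": joint angles; "dq": joint speeds; "effort": joint torques, N m; "position": TCP position; "eef_rot": TCP orientation; "wrist_force": force on the tool from outside, world axes, zero at the start; "wrist_torque": the same for the moment, N m; "finger_gap": finger opening in m.
Only numpy, scipy, OpenCV 4.12 (cv2) and the standard library are available. Lean on these libraries where they do the work, as an engineer would, in place of code of your own. Each camera call takes 0.05 s, during which the arm holds its last target.

## Working session

There is one attempt and no reset: what is moved stays moved. The work goes in short steps, Python scripts to look and compute and a shell command to move; the robot and the scene stay as the last step left them, time stands still between calls to the robot, and variables do not carry over. Pictures are saved under pics/ and viewed, and the job is handed in when it is done.

```bash
mkdir -p pics; ls
python3 - <<'E'
from plant import robot,cams
import cv2,numpy as np
o=robot.get_obs()
for k in ["time_s","position","eef_rot","finger_gap","wrist_force"]: print(k,np.round(o[k],4))
for n in ["side","top","wrist"]:
    c=cams.read_camera(n); cv2.imwrite(f"pics/{n}0.png",c["pixels"][:,:,::-1])
    print(n,np.round(c["intrinsics"],1).tolist(), np.round(c.get("world_to_cam",c.get("T_tool_cam")),3).tolist())
E
```

```text
pics
time_s 0.0
position [0.1337 0.5074 0.2307]
eef_rot [[ 2.549e-01 -6.000e-04 -9.670e-01]
 [ 9.670e-01 -1.200e-03  2.549e-01]
 [-1.300e-03 -1.000e+00  3.000e-04]]
finger_gap 0.0854
wrist_force [ 0.4027  0.2738 -0.1336]
side [[420.4, 0.0, 258.7], [0.0, 420.4, 186.9], [0.0, 0.0, 1.0]] [[-0.802, -0.598, -0.001, 0.464], [-0.413, 0.554, -0.723, 0.298], [0.432, -0.579, -0.691, 0.488], [0.0, 0.0, 0.0, 1.0]]
top [[420.2, 0.0, 257.9], [0.0, 420.2, 191.4], [0.0, 0.0, 1.0]] [[-0.195, -0.981, -0.008, 0.07], [-0.955, 0.192, -0.226, 0.597], [0.223, -0.036, -0.974, 0.695], [0.0, 0.0, 0.0, 1.0]]
wrist [[301.7, 0.0, 255.0], [0.0, 301.7, 191.4], [0.0, 0.0, 1.0]] [[1.0, -0.001, -0.0, 0.001], [0.0, -0.265, 0.964, -0.143], [-0.001, -0.964, -0.265, 0.067], [0.0, 0.0, 0.0, 1.0]]
```

View pics/side0.png

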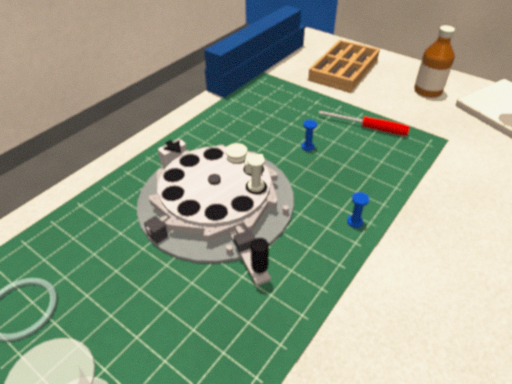

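View pics/top0.png

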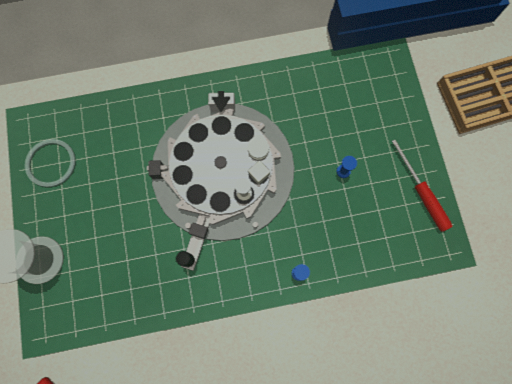

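View pics/wrist0.png

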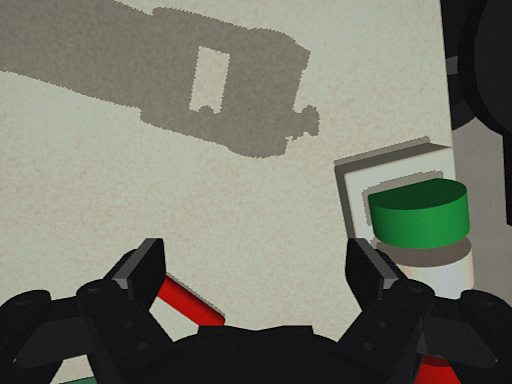

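Top view: the pointer is at (221,100) and the axis is near (221,163). The knob is at (185,259), the home side (anticlockwise from the pointer, lower left). White things on the disc: (244,195), (260,174) and (258,152). The blue spools are decoys. I'll measure these and enlarge the crop.

```bash
cat > h.py <<'E'
import numpy as np,cv2
from plant import robot,cams
def ray(c,uv,z):
    K=np.array(c["intrinsics"]);T=np.array(c["world_to_cam"]);R=T[:3,:3];t=T[:3,3]
    C=-R.T@t; d=R.T@np.linalg.inv(K)@np.array([uv[0],uv[1],1.]); return C+d*(z-C[2])/d[2]
def proj(c,p):
    K=np.array(c["intrinsics"]);T=np.array(c["world_to_cam"]); q=K@(T[:3,:3]@np.asarray(p)+T[:3,3]); return q[:2]/q[2]
def blobs(mask,amin=30):
    n,l,s,ce=cv2.connectedComponentsWithStats(mask.astype(np.uint8)); return [(ce[i].round(1),s[i][:5].tolist()) for i in range(1,n) if s[i][4]>amin]
E
python3 - <<'E'
from h import *
for n,(a,b,x,y) in {"top":(140,80,160,200),"side":(120,130,190,160)}.items():
    c=cams.read_camera(n);p=c["pixels"]
    cv2.imwrite(f"pics/{n}crop.png",cv2.resize(p[b:b+y,a:a+x,::-1],None,fx=3 if n=="top" else 4,fy=3 if n=="top" else 4,interpolation=cv2.INTER_CUBIC))
    m=p.max(2)<40; print(n,blobs(m,20))
    if n=="top": 
        for name,uv,z in [("axis",(221,163),.052),("knobtop",(185,259),.093),("ptr",(221,112),.059),("spooltop",(244,193),.112)]: print(name,ray(c,uv,z).round(4))
E
```

```text
top [(array([499.3,  11. ]), [490, 5, 17, 16, 38]), (array([189.5, 260.8]), [183, 253, 11, 14, 59])]
axis [0.6707 0.0088 0.052 ]
knobtop [0.5025 0.0969 0.093 ]
ptr [ 0.7694 -0.0095  0.059 ]
spooltop [ 0.5912 -0.0227  0.112 ]
side [(array([172.9, 146.4]), [167, 142, 13, 10, 77]), (array([212.7, 153.6]), [205, 150, 17, 9, 108]), (array([189.2, 160. ]), [181, 156, 17, 9, 115]), (array([173.6, 174.7]), [165, 170, 18, 10, 140]), (array([172.6, 192.9]), [164, 188, 19, 11, 160]), (array([242.1, 203.3]), [233, 197, 19, 13, 179]), (array([188.4, 207.6]), [179, 202, 20, 13, 184]), (array([215.9, 211.8]), [206, 206, 20, 13, 184]), (array([259.2, 255.1]), [249, 240, 19, 33, 447])]
```

View pics/topcrop.png

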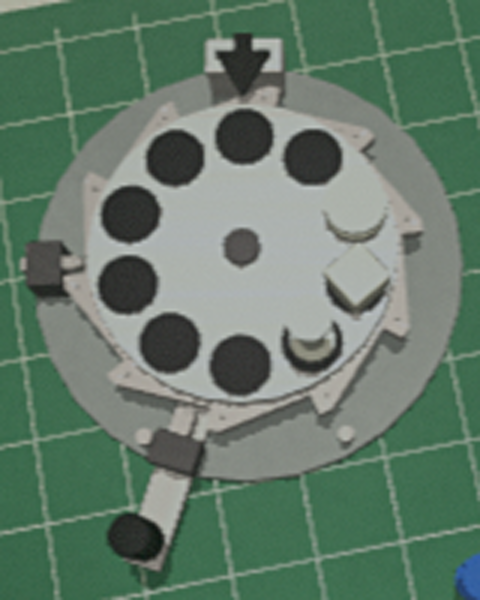

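View pics/sidecrop.png

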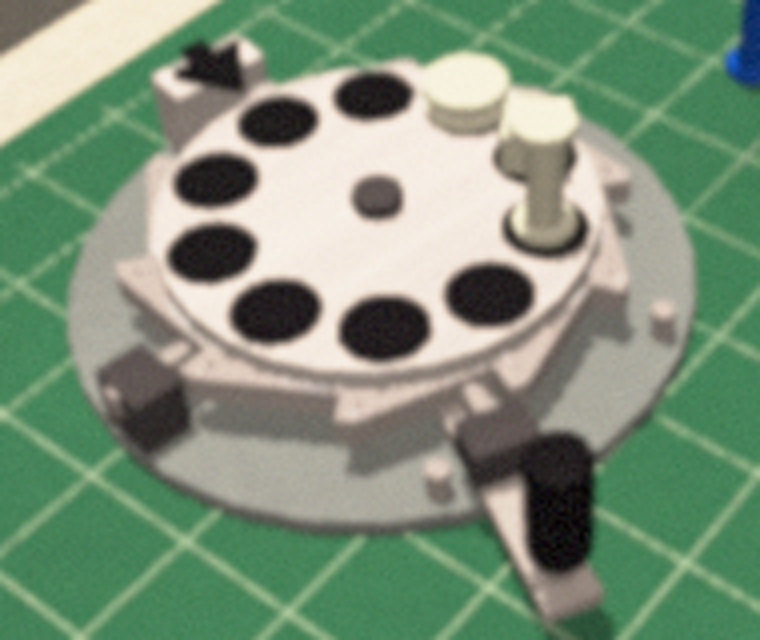

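The side crop confirms it: the tall thin white spool stands at side (256,172) and top (244,195), next to the square case and beyond it the flat reel. It is the 4th seat clockwise from the pointer, so 4 notches are needed. Next I'll fit the axis to the dark seats and locate the knob.

```bash
cat >> h.py <<'E'
from scipy.optimize import least_squares
def axisfit():
    for n,b in (("top",(145,95,290,225)),("side",(155,135,275,225))):
        c=cams.read_camera(n);p=c["pixels"].max(2)
        P=[]
        for th in (60,75):
            for ce,s in blobs(p<th,40):
                if b[0]<ce[0]<b[2] and b[1]<ce[1]<b[3] and s[4]<400 : P.append(ray(c,ce,.052)[:2])
        P=np.array(P)
        if len(P)<4: print(n,len(P)); continue
        r=least_squares(lambda v:np.hypot(*(P-v).T)-.075,P.mean(0),loss="soft_l1",f_scale=.003)
        print(n,len(P),"axis",r.x.round(4),"res mm",(r.fun*1e3).round(1))
E
python3 - <<'E'
from h import *
axisfit()
for n,box in (("top",(170,240,205,275)),("side",(244,236,275,276))):
    c=cams.read_camera(n);p=c["pixels"].max(2)
    for th in (45,60): 
        m=np.zeros_like(p);m[box[1]:box[3],box[0]:box[2]]=p[box[1]:box[3],box[0]:box[2]]<th
        for ce,s in blobs(m,30): print(n,th,ce,s,"at z=.0655",ray(c,ce,.0655).round(4))
E
```

```text
top 20 axis [0.6725 0.0104] res mm [51.2  0.1 -0.4  0.2 -0.5 -0.4 48.1 -0.3  9.1  0.1 50.8 -0.1  0.4 -0.4
 -0.5 -0.5 46.6 -0.2  7.9  0.1]
side 16 axis [0.6705 0.0089] res mm [53.9 -0.6 -0.5 -0.8 -0.4  0.9  0.1  0.5 53.5 -0.6 -0.7 -0.5 -0.4  0.9
  0.2  0.5]
top 45 [185.3 259.1] [176, 252, 18, 15, 127] at z=.0655 [0.5051 0.1009 0.0655]
top 60 [184.6 258.8] [176, 251, 18, 16, 219] at z=.0655 [0.5058 0.1021 0.0655]
side 45 [259.1 254.6] [249, 239, 19, 34, 477] at z=.0655 [0.5045 0.0991 0.0655]
side 60 [258.4 254. ] [244, 239, 25, 34, 550] at z=.0655 [0.506  0.0989 0.0655]
```

Axis ≈ (0.6715, 0.0097). The knob is at (0.505, 0.100), with radius 189 mm, which fits. The pointer lies at about -11° in world, so home ≈ 146° and far ≈ 192° for the knob. I'll cage the knob loosely with the jaw axis tangential. First the transit.

```bash
python3 -m pendant '[[[-2,0,-3.1],2,100],[[-4,0,-6.2],4,90],[[-6,0,-9.3],6,80],[[-8,0,-12.4],8,70],[[-10,0,-15.5],10,70],[[-12,0,-18.6],12,70],[[-14,0,-21.7],14,70],[[-16,0,-24.8],14,70],[[-18,0,-27.9],14,70],[[-20,0,-31],14,70]]'
cat >> h.py <<'E'
AX=np.array([.6715,.0097])
def go(p,xang):
    "tool-axes shift (cm) and yaw (deg) to world p with tool x heading xang deg"
    o=robot.get_obs();R=np.array(o["eef_rot"]);d=R.T@(np.array(p)-o["position"])*100
    cur=np.degrees(np.arctan2(R[1,0],R[0,0])); print("shift",d.round(2),"yaw",round(-(xang-cur),2),"gap",round(o["finger_gap"],4),"t",o["time_s"],"F",np.round(o["wrist_force"],1))
E
python3 - <<'E'
from h import *
go([.505,.1,.2],61.5)
E
```

```text
time_s: 1.28
position: [0.3836, 0.2336, 0.2315]
eef_rot: [[0.481, 0.0, -0.876], [0.876, 0.0, 0.481], [0.0, -1.0, -0.0]]
wrist_force: [0.9, 0.4, -0.0]
finger_gap: 0.0596
shift [ -5.87   3.15 -17.08] yaw -0.28 gap 0.0596 t 1.2833 F [ 0.9  0.4 -0. ]
```

```bash
python3 -m pendant '[[[-1,0.5,-3.2],0,60],[[-2.1,1,-6.4],0,60],[[-3.2,1.5,-9.6],0,60],[[-4.3,2.2,-12.8],0,60],[[-5.2,3.2,-15.5],0,60],[[-5.9,4,-17.1],0,60],[[-5.9,5,-17.1],0,60],[[-5.9,6,-17.1],0,60],[[-5.9,6,-17.1],0,60]]'
python3 - <<'E'
from h import *
go([.505,.1,.055],61.5)
for n in ("side","top","wrist"):
    c=cams.read_camera(n)["pixels"][:,:,::-1]
    if n=="side": c=cv2.resize(c[130:330,130:370],None,fx=3,fy=3)
    cv2.imwrite(f"pics/{n}1.png",c)
E
```

```text
time_s: 2.03
position: [0.5037, 0.1002, 0.1695]
eef_rot: [[0.481, -0.003, -0.877], [0.877, 0.0, 0.481], [-0.001, -1.0, 0.003]]
wrist_force: [-0.7, 0.8, -0.3]
finger_gap: 0.0514
shift [ 0.06 11.45 -0.16] yaw -0.25 gap 0.0514 t 2.0333 F [-0.7  0.8 -0.3]
```

View pics/side1.png

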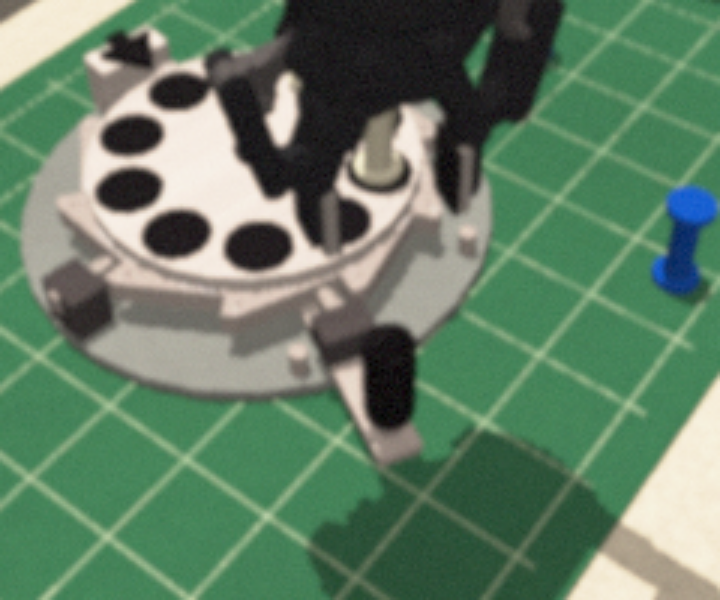

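View pics/wrist1.png

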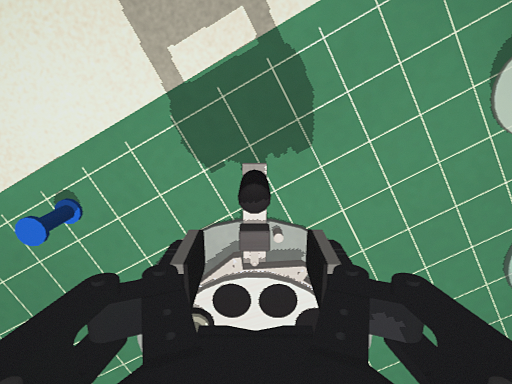

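The knob, seen at wrist (254,185), is centred between the fingers, and its top projects where expected (row ~200). The spool is clear. Now I descend and narrow the jaw to about 33 mm.

```bash
python3 -m pendant '[[[0,2.5,-0.1],0,60],[[0,5,-0.2],0,60],[[0,7.5,-0.2],0,60],[[0,9.5,-0.2],0,60],[[0,11.2,-0.2],0,60],[[0,11.4,-0.2],0,40],[[0,11.4,-0.2],0,38],[[0,11.4,-0.2],0,38],[[0,11.4,-0.2],0,38]]'
python3 - <<'E'
from h import *
go([.505,.1,.055],61.5)
for n in ("side","wrist"):
    c=cams.read_camera(n)["pixels"][:,:,::-1]
    if n=="side": c=cv2.resize(c[130:330,130:370],None,fx=3,fy=3)
    cv2.imwrite(f"pics/{n}2.png",c)
E
```

```text
time_s: 2.93
position: [0.5074, 0.0997, 0.0595]
eef_rot: [[0.48, 0.004, -0.877], [0.877, 0.0, 0.48], [0.002, -1.0, -0.003]]
wrist_force: [-0.4, -0.3, -0.0]
finger_gap: 0.0325
shift [-0.09  0.45  0.23] yaw -0.18 gap 0.0325 t 2.9333 F [-0.4 -0.3 -0. ]
```

View pics/side2.png

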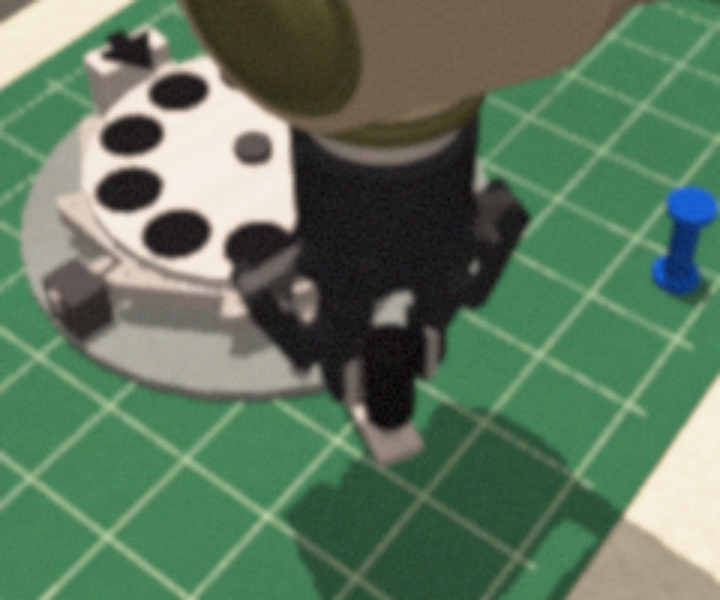

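View pics/wrist2.png

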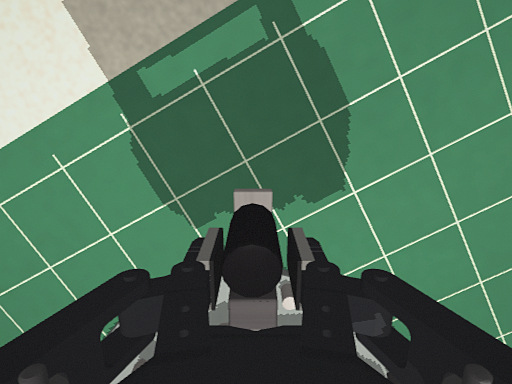

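Caged: the knob sits between the pads with about 3 mm of play each side. I swing in arcs (R = 19 cm: dx = -R sin d, dz = -R(1-cos d), yaw = -d), about 2.5° per row.

```bash
python3 -m pendant '[[[-0.83,0.1,0.1],-2.5,38],[[-1.66,0.2,0.15],-5,38],[[-2.48,0.3,0.1],-7.5,38],[[-3.3,0.3,-0.05],-10,38],[[-4.11,0.3,-0.2],-12.5,38],[[-4.92,0.3,-0.4],-15,38],[[-5.71,0.3,-0.63],-17.5,38],[[-6.5,0.3,-0.9],-20,38],[[-7.27,0.3,-1.2],-22.5,38],[[-8.03,0.3,-1.5],-25,38]]'
cat >> h.py <<'E'
def arc(target,steps,R=.19,z=.057):
    o=robot.get_obs();p=np.array(o["position"]);Rm=np.array(o["eef_rot"]);v=p[:2]-AX
    a0=np.degrees(np.arctan2(v[1],v[0]))%360;cur=np.degrees(np.arctan2(Rm[1,0],Rm[0,0]))
    print("now ang",round(a0,2),"r",np.hypot(*v).round(4),"F",np.round(o["wrist_force"],1),"t",round(o["time_s"],2))
    for a in np.linspace(a0,target,steps+1)[1:]:
        q=np.r_[AX+R*np.array([np.cos(np.radians(a)),np.sin(np.radians(a))]),z]
        print((Rm.T@(q-p)*100).round(2),round(-(a-90-cur),1))
E
python3 -c "
from h import *
arc(192,8)"
```

```text
time_s: 3.87
position: [0.4819, 0.0221, 0.0568]
eef_rot: [[0.062, 0.004, -0.998], [0.998, 0.001, 0.062], [0.001, -1.0, -0.004]]
wrist_force: [0.9, 3.8, 0.2]
finger_gap: 0.0323
now ang 176.27 r 0.19 F [0.9 3.8 0.2] t 3.87
[-0.65 -0.02 -0.01] -1.8
[-1.3  -0.02 -0.04] -3.8
[-1.95 -0.02 -0.1 ] -5.7
[-2.6  -0.02 -0.17] -7.7
[-3.25 -0.02 -0.27] -9.7
[-3.89 -0.02 -0.39] -11.6
[-4.52 -0.03 -0.53] -13.6
[-5.15 -0.03 -0.7 ] -15.6
```

```bash
python3 -m pendant '[[[-0.65,0,0],-2,38],[[-1.3,0,-0.04],-4,38],[[-1.95,0,-0.1],-6,38],[[-2.6,0,-0.17],-8,38],[[-3.25,0,-0.27],-9.7,38],[[-3.89,0,-0.39],-11.6,38],[[-4.5,0,-0.53],-13.6,38],[[-5.0,0,-0.65],-15,38],[[-5.0,0,-0.65],-15,38]]'
python3 -c "
from h import *
arc(194,2)
c=cams.read_camera('top')['pixels'][60:290,110:340,::-1]
cv2.imwrite('pics/top3.png',cv2.resize(c,None,fx=2.6,fy=2.6))"
```

```text
time_s: 4.62
position: [0.4855, -0.0288, 0.0572]
eef_rot: [[-0.198, 0.005, -0.98], [0.98, 0.001, -0.198], [-0.0, -1.0, -0.005]]
wrist_force: [1.0, 0.0, -0.1]
finger_gap: 0.0326
now ang 191.71 r 0.1899 F [ 1.   0.  -0.1] t 4.62
[-0.38  0.02  0.  ] -1.4
[-0.76  0.02 -0.01] -2.6
```

View pics/top3.png

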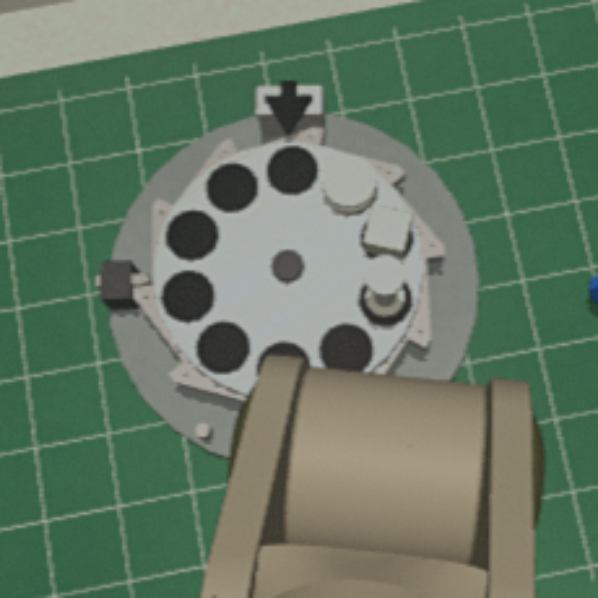

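The reel, case and spool (now at crop (385,300)) have advanced by nearly one notch. The seat at (293,170) is slightly short of the pointer line, so I push on gently to the far stop.

```bash
python3 -m pendant '[[[-0.2,0,0],-0.8,38],[[-0.4,0,0],-1.5,38],[[-0.4,0,0],-1.5,38]]'; python3 -m pendant '[[[-0.2,0,0],-0.8,38],[[-0.4,0,0],-1.3,38],[[-0.4,0,0],-1.3,38]]'
python3 -c "
from h import *
arc(145,20)"
```

```text
time_s: 4.92
position: [0.4865, -0.0325, 0.0574]
eef_rot: [[-0.223, 0.005, -0.975], [0.975, 0.0, -0.223], [-0.001, -1.0, -0.005]]
wrist_force: [-1.0, 1.5, 0.6]
finger_gap: 0.0323
time_s: 5.17
position: [0.4872, -0.0353, 0.0574]
eef_rot: [[-0.246, 0.005, -0.969], [0.969, 0.003, -0.246], [0.002, -1.0, -0.005]]
wrist_force: [0.2, 10.5, 1.6]
finger_gap: 0.0326
now ang 193.74 r 0.1897 F [ 0.2 10.5  1.6] t 5.17
[0.81 0.04 0.01] 2.9
[ 1.61  0.04 -0.05] 5.4
[ 2.42  0.04 -0.15] 7.8
[ 3.21  0.05 -0.27] 10.2
[ 4.01  0.05 -0.43] 12.7
[ 4.79  0.05 -0.63] 15.1
[ 5.57  0.05 -0.85] 17.5
[ 6.33  0.06 -1.11] 20.0
[ 7.08  0.06 -1.41] 22.4
[ 7.83  0.06 -1.73] 24.9
[ 8.55  0.07 -2.08] 27.3
[ 9.26  0.07 -2.47] 29.7
[ 9.95  0.07 -2.89] 32.2
[10.63  0.08 -3.33] 34.6
[11.28  0.08 -3.8 ] 37.0
[11.92  0.08 -4.3 ] 39.5
[12.53  0.09 -4.83] 41.9
[13.12  0.09 -5.38] 44.3
[13.69  0.09 -5.96] 46.8
[14.23  0.1  -6.56] 49.2
```

10.5 N means the far stop is reached (TCP at 193.7°). Now the return; home contact is expected near 145.5°.

```bash
python3 -m pendant '[[[0.81,0,0],2.9,38],[[2.0,0,-0.1],6.5,38],[[3.2,0,-0.27],10.2,38],[[4.4,0,-0.52],14,38],[[5.57,0,-0.85],17.5,38],[[6.7,0,-1.25],21.2,38],[[7.83,0,-1.73],24.9,38],[[8.9,0,-2.27],28.5,38],[[9.95,0,-2.9],32.2,38],[[10.63,0,-3.33],34.6,38]]'
python3 -c "
from h import *
arc(145.5,5)"
```

```text
time_s: 6.0
position: [0.4937, 0.076, 0.0578]
eef_rot: [[0.35, 0.005, -0.937], [0.937, 0.002, 0.35], [0.003, -1.0, -0.004]]
wrist_force: [0.6, -6.4, -2.0]
finger_gap: 0.0326
now ang 159.54 r 0.1897 F [ 0.6 -6.4 -2. ] t 6.0
[0.93 0.08 0.  ] 2.8
[ 1.86  0.08 -0.06] 5.6
[ 2.78  0.09 -0.18] 8.4
[ 3.7   0.09 -0.34] 11.2
[ 4.61  0.1  -0.54] 14.0
```

```bash
python3 -m pendant '[[[0.93,0,0],2.8,38],[[1.86,0,-0.06],5.6,38],[[2.7,0,-0.18],8.4,38],[[3.5,0,-0.3],10.8,38],[[4.1,0,-0.42],12.6,38],[[4.4,0,-0.48],13.3,38],[[4.4,0,-0.48],13.3,38]]'
python3 -c "
from h import *
arc(145.5,2)
c=cams.read_camera('top')['pixels'][60:290,110:340,::-1]
cv2.imwrite('pics/top4.png',cv2.resize(c,None,fx=2.6,fy=2.6))
arc(193.5,20)"
```

```text
time_s: 6.58
position: [0.5139, 0.1157, 0.0579]
eef_rot: [[0.555, 0.005, -0.832], [0.832, 0.002, 0.556], [0.004, -1.0, -0.004]]
wrist_force: [0.7, 0.2, -0.2]
finger_gap: 0.0322
now ang 146.07 r 0.1899 F [ 0.7  0.2 -0.2] t 6.58
[0.09 0.09 0.01] 0.5
[0.19 0.09 0.01] 0.8
now ang 146.17 r 0.19 F [ 1.   0.1 -1.3] t 6.63
[-0.78  0.09 -0.01] -2.3
[-1.57  0.08 -0.06] -4.6
[-2.35  0.08 -0.14] -7.0
[-3.13  0.08 -0.25] -9.4
[-3.9   0.07 -0.39] -11.7
[-4.66  0.07 -0.57] -14.1
[-5.42  0.07 -0.77] -16.5
[-6.17  0.07 -1.01] -18.8
[-6.9   0.07 -1.28] -21.2
[-7.63  0.06 -1.58] -23.6
[-8.34  0.06 -1.91] -25.9
[-9.04  0.06 -2.26] -28.3
[-9.72  0.06 -2.65] -30.7
[-10.39   0.06  -3.07] -33.0
[-11.04   0.06  -3.51] -35.4
[-11.67   0.05  -3.97] -37.8
[-12.28   0.05  -4.47] -40.1
[-12.87   0.05  -4.98] -42.5
[-13.44   0.05  -5.53] -44.9
[-13.98   0.05  -6.09] -47.2
```

View pics/top4.png

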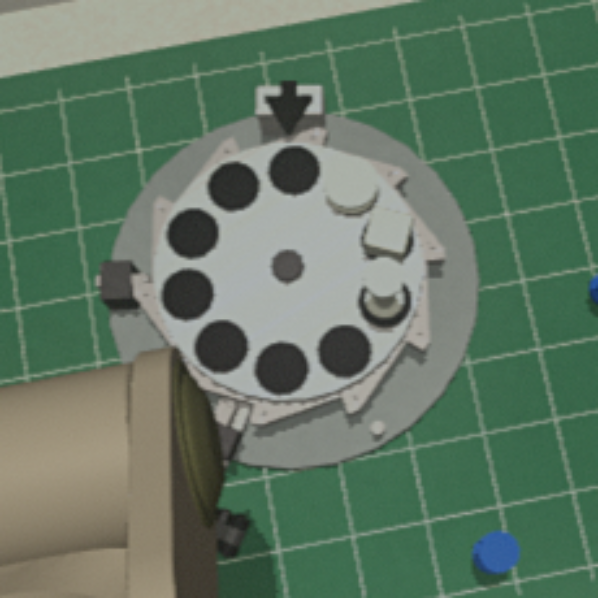

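Returned near home, and the turntable held. The spool is at crop (385,300), 3 notches short. The seats look about 2° short of the pointer, so I'll push firmer at the far stop this time.

```bash
python3 -m pendant '[[[-0.78,0,0],-2.3,38],[[-1.57,0,-0.06],-4.6,38],[[-2.35,0,-0.14],-7,38],[[-3.13,0,-0.25],-9.4,38],[[-3.9,0,-0.39],-11.7,38],[[-4.66,0,-0.57],-14.1,38],[[-5.42,0,-0.77],-16.5,38],[[-6.17,0,-1],-18.8,38],[[-6.9,0,-1.28],-21.2,38],[[-7.63,0,-1.58],-23.6,38]]'
python3 -c "
from h import *
arc(193.5,10)"
```

```text
time_s: 7.47
position: [0.4841, 0.043, 0.0578]
eef_rot: [[0.173, 0.005, -0.985], [0.985, 0.002, 0.173], [0.003, -1.0, -0.005]]
wrist_force: [-0.2, 2.9, 2.7]
finger_gap: 0.0324
now ang 169.92 r 0.1904 F [-0.2  2.9  2.7] t 7.47
[-0.78  0.07 -0.05] -2.2
[-1.56  0.07 -0.1 ] -4.6
[-2.34  0.07 -0.18] -7.0
[-3.11  0.07 -0.29] -9.3
[-3.88  0.07 -0.43] -11.7
[-4.65  0.07 -0.6 ] -14.0
[-5.4   0.06 -0.81] -16.4
[-6.15  0.06 -1.04] -18.7
[-6.88  0.06 -1.31] -21.1
[-7.6   0.06 -1.61] -23.5
```

```bash
python3 -m pendant '[[[-0.78,0,-0.05],-2.2,38],[[-1.56,0,-0.1],-4.6,38],[[-2.34,0,-0.18],-7,38],[[-3.11,0,-0.29],-9.3,38],[[-3.88,0,-0.43],-11.7,38],[[-4.65,0,-0.6],-14,38],[[-5.4,0,-0.81],-16.4,38],[[-6.15,0,-1.04],-18.7,38],[[-6.88,0,-1.31],-21.1,38],[[-7.2,0,-1.43],-22.1,38]]'
python3 -m pendant '[[[-0.3,0,0],-1,38],[[-0.5,0,0],-1.5,38],[[-0.6,0,0],-1.8,38],[[-0.6,0,0],-1.8,38]]'
python3 -m pendant '[[[-0.3,0,0],-0.5,38],[[-0.5,0,0],-0.5,38],[[-0.5,0,0],-0.5,38]]'
python3 -c "
from h import *
arc(145.5,2)
C=cams.read_camera('top');c=C['pixels'][60:290,110:340,::-1]
cv2.imwrite('pics/top5.png',cv2.resize(c,None,fx=2.6,fy=2.6))
P=[ray(C,ce,.052)[:2]-AX for ce,s in blobs(C['pixels'].max(2)<60,40)]
print([ (np.degrees(np.arctan2(v[1],v[0])).round(1),np.hypot(*v).round(3)) for v in P if np.hypot(*v)<.09])
v=ray(C,(110+289/2.6,60+137/2.6),.059)[:2]-AX; print('ptr',np.degrees(np.arctan2(v[1],v[0])),np.hypot(*v))
"
```

```text
time_s: 8.3
position: [0.4854, -0.0311, 0.0576]
eef_rot: [[-0.212, 0.004, -0.977], [0.977, 0.003, -0.212], [0.002, -1.0, -0.005]]
wrist_force: [-1.2, 1.4, 1.2]
finger_gap: 0.0323
time_s: 8.63
position: [0.4863, -0.0356, 0.0576]
eef_rot: [[-0.242, 0.004, -0.97], [0.97, 0.005, -0.242], [0.004, -1.0, -0.005]]
wrist_force: [-0.5, 9.9, 2.2]
finger_gap: 0.0325
time_s: 8.88
position: [0.4863, -0.0357, 0.0574]
eef_rot: [[-0.249, 0.001, -0.969], [0.968, 0.014, -0.249], [0.013, -1.0, -0.005]]
wrist_force: [0.4, 33.5, 8.0]
finger_gap: 0.0324
now ang 193.79 r 0.1907 F [ 0.4 33.5  8. ] t 8.88
[ 7.75  0.15 -1.81] 24.8
[14.11  0.26 -6.57] 48.9
[(np.float64(25.3), np.float64(0.076)), (np.float64(61.0), np.float64(0.076)), (np.float64(-88.9), np.float64(0.075)), (np.float64(-118.0), np.float64(0.075)), (np.float64(96.8), np.float64(0.075)), (np.float64(133.0), np.float64(0.075)), (np.float64(-151.7), np.float64(0.072)), (np.float64(161.7), np.float64(0.071))]
ptr -11.29560511091373 0.09834361608243095
```

View pics/top5.png

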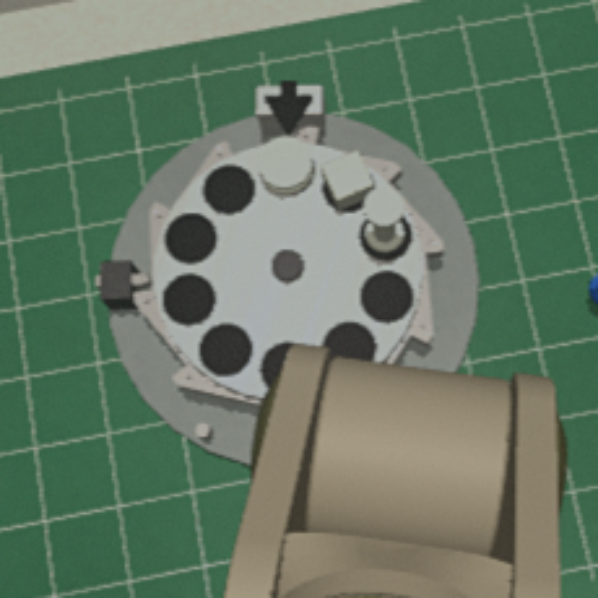

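Firm stop (33 N). Seats at 25.3° − 36° = −10.7° against the pointer at −11.3°, so they are aligned. The spool at crop (385,235) is 2 notches short. Returning.

```bash
python3 -m pendant '[[[1.1,0,0],3,38],[[2.2,0,-0.12],6.7,38],[[3.4,0,-0.3],10.5,38],[[4.5,0,-0.55],14.2,38],[[5.7,0,-0.9],17.9,38],[[6.8,0,-1.3],21.6,38],[[7.9,0,-1.8],25.2,38],[[9.0,0,-2.35],28.8,38],[[10,0,-2.93],32.3,38],[[10.9,0,-3.5],35.5,38]]'
python3 -c "
from h import *
arc(145.5,5)"
```

```text
time_s: 9.77
position: [0.493, 0.0785, 0.0588]
eef_rot: [[0.362, 0.001, -0.932], [0.932, 0.013, 0.362], [0.012, -1.0, 0.004]]
wrist_force: [-0.2, -3.0, -1.7]
finger_gap: 0.0325
now ang 158.91 r 0.1913 F [-0.2 -3.  -1.7] t 9.77
[ 0.89  0.19 -0.15] 2.5
[ 1.77  0.2  -0.21] 5.2
[ 2.66  0.21 -0.31] 7.9
[ 3.54  0.22 -0.45] 10.6
[ 4.41  0.23 -0.63] 13.3
```

```bash
python3 -m pendant '[[[0.89,0.1,-0.1],2.5,38],[[1.77,0.15,-0.2],5.2,38],[[2.66,0.15,-0.31],7.9,38],[[3.5,0.15,-0.45],10.6,38],[[4.2,0.15,-0.58],12.6,38],[[4.4,0.15,-0.63],13.3,38],[[4.4,0.15,-0.63],13.3,38]]'
python3 -c "
from h import *
arc(193.5,20)"
```

```text
time_s: 10.35
position: [0.5142, 0.1164, 0.0576]
eef_rot: [[0.567, -0.001, -0.824], [0.824, 0.01, 0.566], [0.008, -1.0, 0.007]]
wrist_force: [-4.1, -5.6, 2.4]
finger_gap: 0.0324
now ang 145.86 r 0.1901 F [-4.1 -5.6  2.4] t 10.35
[-0.79  0.05 -0.03] -2.8
[-1.58  0.05 -0.08] -5.1
[-2.36  0.04 -0.17] -7.5
[-3.14  0.03 -0.29] -9.9
[-3.92  0.03 -0.44] -12.3
[-4.69  0.02 -0.63] -14.7
[-5.45  0.01 -0.84] -17.0
[-6.2   0.01 -1.09] -19.4
[-6.94 -0.   -1.37] -21.8
[-7.66 -0.01 -1.68] -24.2
[-8.38 -0.02 -2.01] -26.6
[-9.08 -0.03 -2.38] -29.0
[-9.76 -0.03 -2.78] -31.3
[-10.42  -0.04  -3.2 ] -33.7
[-11.07  -0.05  -3.65] -36.1
[-11.7   -0.06  -4.13] -38.5
[-12.31  -0.07  -4.64] -40.9
[-12.89  -0.07  -5.17] -43.2
[-13.46  -0.08  -5.72] -45.6
[-14.    -0.09  -6.3 ] -48.0
```

Swing 3.

```bash
python3 -m pendant '[[[-0.78,0,-0.03],-2.8,38],[[-1.57,0,-0.08],-5.1,38],[[-2.35,0,-0.17],-7.5,38],[[-3.13,0,-0.29],-9.9,38],[[-3.9,0,-0.44],-12.3,38],[[-4.66,0,-0.63],-14.7,38],[[-5.42,0,-0.84],-17,38],[[-6.17,0,-1.09],-19.4,38],[[-6.9,0,-1.37],-21.8,38],[[-7.63,0,-1.68],-24.2,38]]'
python3 -c "
from h import *
arc(193.5,10)"
```

```text
time_s: 11.18
position: [0.4846, 0.0439, 0.0571]
eef_rot: [[0.177, -0.001, -0.984], [0.984, 0.011, 0.177], [0.01, -1.0, 0.003]]
wrist_force: [-0.5, 3.2, 2.5]
finger_gap: 0.0325
now ang 169.62 r 0.19 F [-0.5  3.2  2.5] t 11.18
[-0.79  0.   -0.02] -2.2
[-1.58 -0.01 -0.06] -4.6
[-2.37 -0.02 -0.14] -7.0
[-3.15 -0.03 -0.26] -9.4
[-3.93 -0.03 -0.4 ] -11.7
[-4.7  -0.04 -0.58] -14.1
[-5.47 -0.05 -0.79] -16.5
[-6.22 -0.06 -1.03] -18.9
[-6.97 -0.07 -1.3 ] -21.3
[-7.7  -0.08 -1.6 ] -23.7
```

```bash
python3 -m pendant '[[[-0.78,0,-0.02],-2.2,38],[[-1.56,0,-0.06],-4.6,38],[[-2.34,0,-0.14],-7,38],[[-3.11,0,-0.26],-9.4,38],[[-3.88,0,-0.4],-11.7,38],[[-4.65,0,-0.58],-14,38],[[-5.4,0,-0.79],-16.4,38],[[-6.15,0,-1.03],-18.7,38],[[-6.88,0,-1.3],-21.1,38],[[-7.3,0,-1.43],-22.4,38]]'
python3 -m pendant '[[[-0.3,0,0],-1,38],[[-0.5,0,0],-1.5,38],[[-0.6,0,0],-1.8,38],[[-0.6,0,0],-1.8,38]]'
python3 -m pendant '[[[-0.3,0,0],-0.4,38],[[-0.4,0,0],-0.4,38],[[-0.4,0,0],-0.4,38]]'
python3 -c "
from h import *
arc(145.5,2)
C=cams.read_camera('top');c=C['pixels'][60:290,110:340,::-1]
cv2.imwrite('pics/top6.png',cv2.resize(c,None,fx=2.6,fy=2.6))
"
```

```text
time_s: 12.02
position: [0.4857, -0.031, 0.0564]
eef_rot: [[-0.213, -0.001, -0.977], [0.977, 0.011, -0.213], [0.011, -1.0, -0.002]]
wrist_force: [1.1, 2.5, 0.9]
finger_gap: 0.0327
time_s: 12.35
position: [0.4868, -0.0352, 0.0564]
eef_rot: [[-0.243, -0.001, -0.97], [0.97, 0.014, -0.243], [0.014, -1.0, -0.002]]
wrist_force: [0.4, 12.5, 2.6]
finger_gap: 0.0323
time_s: 12.6
position: [0.4868, -0.0353, 0.0562]
eef_rot: [[-0.249, -0.003, -0.969], [0.968, 0.021, -0.249], [0.021, -1.0, -0.002]]
wrist_force: [1.0, 27.4, 7.1]
finger_gap: 0.0325
now ang 193.68 r 0.1901 F [ 1.  27.4  7.1] t 12.6
[ 7.73  0.09 -1.76] 24.8
[14.08  0.23 -6.52] 48.9
```

View pics/top6.png

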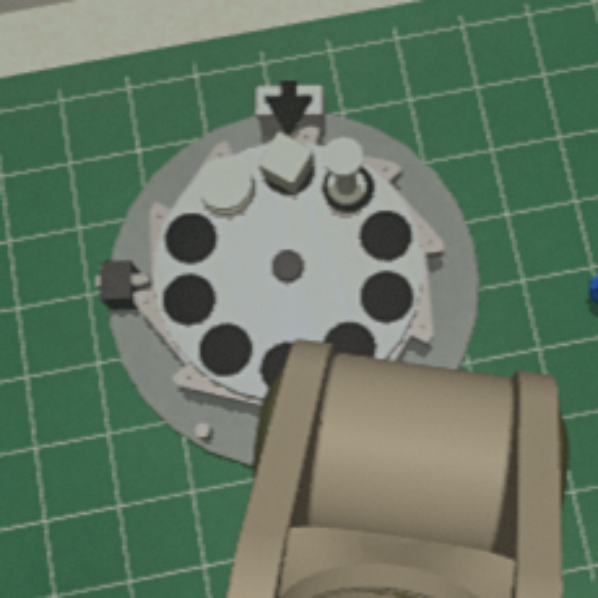

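The square case (288,165) is now at the pointer, and the spool (348,175) is upright one notch short. Returning for the fourth swing.

```bash
python3 -m pendant '[[[1.1,0,0],3,38],[[2.2,0,-0.12],6.7,38],[[3.4,0,-0.3],10.5,38],[[4.5,0,-0.55],14.2,38],[[5.7,0.05,-0.9],17.9,38],[[6.8,0.1,-1.3],21.6,38],[[7.9,0.1,-1.8],25.2,38],[[9.0,0.1,-2.35],28.8,38],[[10,0.15,-2.93],32.3,38],[[10.9,0.15,-3.5],35.5,38]]'
python3 -c "
from h import *
arc(145.5,5)"
```

```text
time_s: 13.48
position: [0.4938, 0.079, 0.0571]
eef_rot: [[0.362, -0.002, -0.932], [0.932, 0.019, 0.362], [0.017, -1.0, 0.009]]
wrist_force: [0.5, -1.1, -0.2]
finger_gap: 0.0326
now ang 158.7 r 0.1907 F [ 0.5 -1.1 -0.2] t 13.48
[ 0.87  0.03 -0.09] 2.7
[ 1.75  0.04 -0.15] 5.4
[ 2.62  0.05 -0.26] 8.0
[ 3.48  0.07 -0.4 ] 10.6
[ 4.34  0.08 -0.58] 13.3
```

```bash
python3 -m pendant '[[[0.87,0,-0.09],2.7,38],[[1.75,0,-0.15],5.4,38],[[2.62,0,-0.26],8,38],[[3.5,0,-0.4],10.6,38],[[4.2,0,-0.55],12.6,38],[[4.35,0,-0.58],13.3,38],[[4.35,0,-0.58],13.3,38]]'
python3 -c "
from h import *
arc(193.5,20)"
```

```text
time_s: 14.07
position: [0.5143, 0.1164, 0.0576]
eef_rot: [[0.566, -0.005, -0.824], [0.824, 0.017, 0.566], [0.011, -1.0, 0.013]]
wrist_force: [-3.1, -7.3, 1.9]
finger_gap: 0.0329
now ang 145.84 r 0.19 F [-3.1 -7.3  1.9] t 14.07
[-0.79  0.05 -0.02] -2.7
[-1.58  0.04 -0.08] -5.1
[-2.36  0.03 -0.16] -7.5
[-3.15  0.02 -0.28] -9.9
[-3.92  0.01 -0.43] -12.3
[-4.69 -0.   -0.62] -14.6
[-5.45 -0.01 -0.83] -17.0
[-6.2  -0.03 -1.08] -19.4
[-6.94 -0.04 -1.36] -21.8
[-7.67 -0.05 -1.67] -24.2
[-8.38 -0.06 -2.01] -26.6
[-9.08 -0.07 -2.37] -28.9
[-9.76 -0.09 -2.77] -31.3
[-10.43  -0.1   -3.19] -33.7
[-11.08  -0.11  -3.65] -36.1
[-11.71  -0.13  -4.12] -38.5
[-12.32  -0.14  -4.63] -40.9
[-12.9   -0.15  -5.16] -43.2
[-13.47  -0.17  -5.71] -45.6
[-14.01  -0.18  -6.29] -48.0
```

```bash
python3 -m pendant '[[[-0.78,0,-0.03],-2.8,38],[[-1.57,0,-0.08],-5.1,38],[[-2.35,0,-0.17],-7.5,38],[[-3.13,0,-0.29],-9.9,38],[[-3.9,0,-0.44],-12.3,38],[[-4.66,0,-0.63],-14.7,38],[[-5.42,0,-0.84],-17,38],[[-6.17,0,-1.09],-19.4,38],[[-6.9,0,-1.37],-21.8,38],[[-7.63,0,-1.68],-24.2,38]]'
python3 -c "
from h import *
arc(193.5,10)"
```

```text
time_s: 14.9
position: [0.4847, 0.044, 0.0568]
eef_rot: [[0.177, -0.004, -0.984], [0.984, 0.017, 0.177], [0.016, -1.0, 0.007]]
wrist_force: [0.2, 4.0, 3.0]
finger_gap: 0.0323
now ang 169.59 r 0.1899 F [0.2 4.  3. ] t 14.9
[-0.79 -0.04 -0.  ] -2.2
[-1.58 -0.05 -0.05] -4.6
[-2.37 -0.06 -0.13] -6.9
[-3.16 -0.08 -0.24] -9.3
[-3.94 -0.09 -0.38] -11.7
[-4.71 -0.11 -0.56] -14.1
[-5.47 -0.12 -0.77] -16.5
[-6.23 -0.13 -1.01] -18.9
[-6.97 -0.15 -1.28] -21.3
[-7.7  -0.16 -1.59] -23.7
```

```bash
python3 -m pendant '[[[-0.78,0,-0.02],-2.2,38],[[-1.56,0,-0.06],-4.6,38],[[-2.34,0,-0.14],-7,38],[[-3.11,0,-0.26],-9.4,38],[[-3.88,0,-0.4],-11.7,38],[[-4.65,0,-0.58],-14,38],[[-5.4,0,-0.79],-16.4,38],[[-6.15,0,-1.03],-18.7,38],[[-6.88,0,-1.3],-21.1,38],[[-7.3,0,-1.43],-22.4,38]]'
python3 -m pendant '[[[-0.3,0,0],-1,38],[[-0.5,0,0],-1.5,38],[[-0.6,0,0],-1.8,38],[[-0.6,0,0],-1.8,38]]'
python3 -m pendant '[[[-0.3,0,0],-0.4,38],[[-0.4,0,0],-0.4,38],[[-0.4,0,0],-0.4,38]]'
python3 -c "
from h import *
arc(145.5,2)
C=cams.read_camera('top');c=C['pixels'][60:290,110:340,::-1]
cv2.imwrite('pics/top7.png',cv2.resize(c,None,fx=2.6,fy=2.6))
"
```

```text
time_s: 15.73
position: [0.4859, -0.0309, 0.0556]
eef_rot: [[-0.213, -0.004, -0.977], [0.977, 0.017, -0.213], [0.018, -1.0, 0.0]]
wrist_force: [1.0, 1.9, 0.5]
finger_gap: 0.0326
time_s: 16.07
position: [0.487, -0.0349, 0.0555]
eef_rot: [[-0.243, -0.005, -0.97], [0.97, 0.021, -0.243], [0.021, -1.0, -0.001]]
wrist_force: [1.3, 13.6, 3.5]
finger_gap: 0.0327
time_s: 16.32
position: [0.487, -0.0349, 0.0553]
eef_rot: [[-0.249, -0.007, -0.969], [0.968, 0.028, -0.249], [0.029, -1.0, -0.0]]
wrist_force: [0.3, 27.7, 6.1]
finger_gap: 0.0323
now ang 193.6 r 0.1898 F [ 0.3 27.7  6.1] t 16.32
[ 7.72  0.06 -1.74] 24.9
[14.05  0.24 -6.49] 48.9
```

View pics/top7.png

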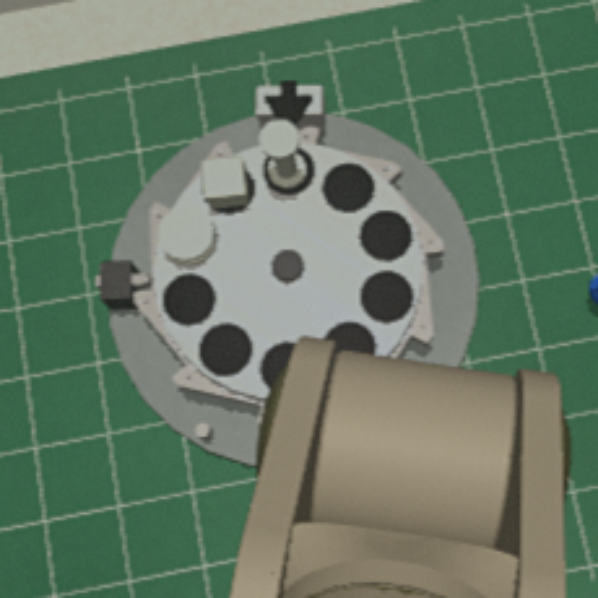

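The spool's foot (288,172) is in line with the pointer tip (289,135), and it stands upright. Now I return the lever home.

```bash
python3 -m pendant '[[[1.1,0,0],3,38],[[2.2,0,-0.12],6.7,38],[[3.4,0,-0.3],10.5,38],[[4.5,0,-0.55],14.2,38],[[5.7,0.05,-0.9],17.9,38],[[6.8,0.1,-1.3],21.6,38],[[7.9,0.1,-1.8],25.2,38],[[9.0,0.1,-2.35],28.8,38],[[10,0.15,-2.93],32.3,38],[[10.9,0.15,-3.5],35.5,38]]'
python3 -m pendant '[[[0.87,0,-0.09],2.7,38],[[1.75,0,-0.15],5.4,38],[[2.62,0,-0.26],8,38],[[3.5,0,-0.4],10.6,38],[[4.2,0,-0.55],12.6,38],[[4.35,0,-0.58],13.3,38],[[4.35,0,-0.58],13.3,38]]'
python3 -c "
from h import *
arc(146.5,1)"
```

```text
time_s: 17.2
position: [0.4939, 0.0793, 0.0569]
eef_rot: [[0.362, -0.006, -0.932], [0.932, 0.026, 0.362], [0.022, -1.0, 0.015]]
wrist_force: [-0.3, 0.9, -1.2]
finger_gap: 0.0325
time_s: 17.78
position: [0.5142, 0.1165, 0.0575]
eef_rot: [[0.566, -0.009, -0.824], [0.824, 0.023, 0.566], [0.014, -1.0, 0.021]]
wrist_force: [-6.0, -8.2, 2.2]
finger_gap: 0.0326
now ang 145.82 r 0.1901 F [-6.  -8.2  2.2] t 17.78
[-0.23  0.05 -0.02] -1.0
```

At the home stop. I centre, open, rise straight up and back away.

```bash
python3 -m pendant '[[[-0.25,0,0],-0.5,38],[[-0.25,0,0],-0.5,55],[[-0.25,0,0],-0.5,55],[[-0.25,0,0],-0.5,55],[[-0.3,-2,0],-0.5,55],[[-0.3,-5,0],-0.5,55],[[-0.3,-8,0],-0.5,55],[[-0.3,-11,0],-0.5,55],[[-0.3,-14,0],-0.5,55],[[-0.3,-16,0],-0.5,55]]'
python3 -m pendant '[[[3,0,0],0,55],[[6,0,1],0,55],[[9,0,2],0,55],[[12,0,3],0,55],[[15,0,4],0,55],[[18,0,5],0,55],[[20,0,6],0,55],[[20,0,6],0,55],[[20,0,6],0,55]]'
python3 -c "
from h import *
C=cams.read_camera('top');c=C['pixels'][60:290,110:340,::-1]
cv2.imwrite('pics/top8.png',cv2.resize(c,None,fx=2.6,fy=2.6))
D=cams.read_camera('side');cv2.imwrite('pics/side8.png',cv2.resize(D['pixels'][120:320,100:340,::-1],None,fx=3,fy=3))
p=C['pixels'].max(2)
for ce,s in blobs(p<60,80):
    if ce[1]>215: 
        v=ray(C,ce,.0655)[:2]-AX; print(ce,s,'ang rel ptr',np.degrees(np.arctan2(v[1],v[0]))+11.3,np.hypot(*v))
"
```

```text
time_s: 18.62
position: [0.5145, 0.1105, 0.2205]
eef_rot: [[0.559, -0.005, -0.829], [0.829, 0.023, 0.559], [0.016, -1.0, 0.017]]
wrist_force: [0.2, 0.0, 1.1]
finger_gap: 0.047
time_s: 19.37
position: [0.5763, 0.3107, 0.2242]
eef_rot: [[0.558, -0.006, -0.83], [0.83, 0.023, 0.557], [0.016, -1.0, 0.018]]
wrist_force: [1.0, -0.7, 0.3]
finger_gap: 0.0471
[ 13.2 234.9] [0, 216, 31, 33, 591] ang rel ptr 110.63813718878954 0.39228505897396343
[176.4 255.7] [168, 248, 18, 16, 227] ang rel ptr 157.42575640242714 0.1896936977223223
```

View pics/top8.png

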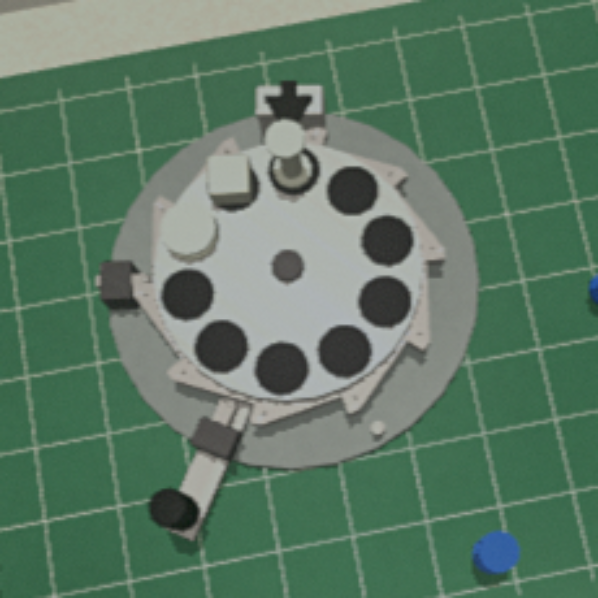

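View pics/side8.png

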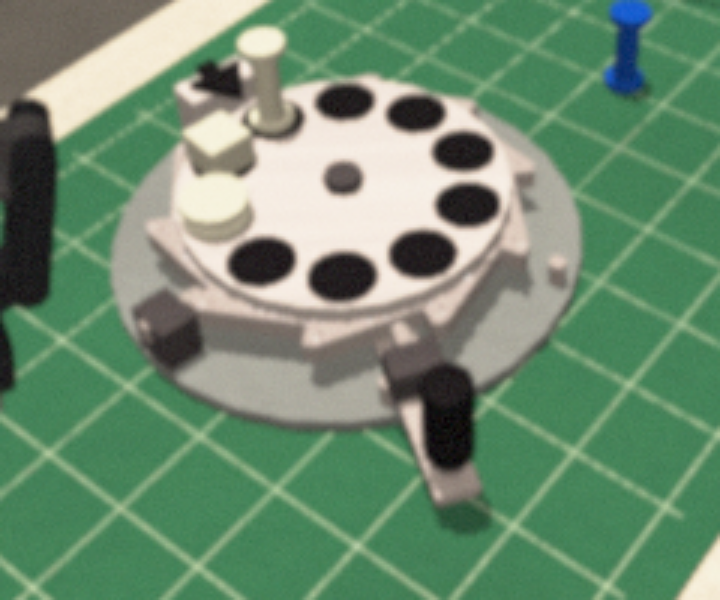

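The spool (292,172) stands upright in front of the pointer tip (289,135). The drag of the return turned the disc back by 2–3°, about 3–4 mm, well within 16 mm. The lever is at 157.4° (home), and the gripper is clear. Handing in.

```bash
python3 -c "
from plant import robot,order
print(max(abs(x) for x in robot.get_obs()['dq']))
print(order.close_job())"
```

```text
0.012469409368422887
the job is handed in; nothing more can be done
None
```

I swung the lever four times, home to far stop, with the knob held loosely between the fingers. Each swing moved the turntable one notch. I then brought the lever back to the home stop, let go and moved the gripper away. The job was handed in at about 19.5 s of the 58 s allowed, and no verdict was reported.

**Spool:** The last top and side pictures show the white spool upright in front of the pointer. It sits about 3–4 mm off the pointer's line, against 16 mm allowed.

**Lever:** It measures 157.4°, which is the home stop to within measuring error.

**Touching:** The arm and fingers did not come near the turntable or spool in any picture, and nothing is in contact now. The highest wrist force I read was about 34 N, pressing against the far stop.

**One check that disagreed:** After the first and last return swings the disc sat about 2–3° short of exact alignment, although it had lined up at the far stop. That slip is the cause of the 3–4 mm offset.

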